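# Hang the soft-face mallet in its spring ring holder

## Task

Lift the stubby mallet out of the slotted wooden rest, feel for the opening of the holder's ring, which sits off centre in its hoop, pass the handle down through it, and press past the drag of the spring plunger until the underside of the head sits flat on the ring with no gap; then let go. Never push on the holder with more than about 25 N (a 2.5 kg push), and leave the wrench, the jar and the tape measure where they are.

Things in the scene. Friction and masses are not known exactly. Their poses are not given: they have to be found in the camera images.
- mallet_head (a point): Centre of the stubby mallet's head, half-way up. z: up along handle to head; x: along the head. Steel block 44 (x) by 34 (y) by 44 mm (z), grey plastic faces 34 mm across out to 52 mm either side. Starts upright, handle down in the rest's slot, head bridging it, faces lying on the two boards. Grip the block from above across y (34 mm), fingers not below its underside. 0.28 to 0.44 kg.
- head_underside (a point): Point on the mallet's axis at the flat underside of the head's steel block, 22 mm below the head's centre, where the handle begins (the plastic faces' undersides are 5 mm higher); axes as for mallet_head.
- handle_end (a point): Lower end of the mallet's straight round wooden handle, on its axis, 105 mm below the head's underside. The handle is 20 mm across and narrows to 14 mm over its last 10 mm; axes as for mallet_head.
- rest_top (a point): Slotted wooden rest, fixed: two upright boards 15 mm thick, 160 mm long (y), at -x and +x of an open slot 54 mm wide that runs along y; a white panel 78 mm high closes the slot's +y end. This point: middle of the slot at the boards' top edges, 125 mm above the bench; z up.
- ring_mount (a point): Axis of the holder's dark hoop (72 mm across), at the height of the ring's top, z up; 115 to 145 mm above the bench. In the hoop, 22 mm above it, stands the steel ring: bore 23, outside 42, 30 mm long, flat top. It sits OFF CENTRE on a stiff swivel: its axis is 9 mm from this point, in an unmeasured direction up to 92 degrees either side of this frame's -x (away from the post).
- holder: The whole ring holder; origin 130 mm below ring_mount; an arm runs along +x to a post 85 mm off, all below the ring's top. In the ring's wall, 14 mm below its top, a spring plunger's round nose stands 4 mm into the bore; it yields at 6 to 10 N and rubs, so the handle drags with 1 to 10 N and does not sink by its weight. The head may lie any way round.
- mallet: The whole mallet (0.28 to 0.44 kg); origin at the handle's end, axes as for mallet_head.
- wrench: Bystander: steel wrench 170 mm long, lying; origin under its middle. Leave alone.
- tin: Bystander: round jar with a metal lid, 60 mm across, 75 mm high; origin under its middle. Leave alone.
- tape_measure: Bystander: black tape measure 60 by 35 by 60 mm high; origin under its middle. Leave alone.
Things that resemble listed ones, but are neither listed nor needed, are in the scene too. What is meant by the mallet is not blue, green or turquoise, and is the larger of those in its own colour.

How it is judged:
By the outcome, as a careful person would: the job done as asked, in the order asked, and still so for the second after the job is handed in, with the robot touching nothing.
It also fails if it takes over 72 s, if anything falls off the work surface, if the arm or the gripper's body presses on something with over 40 N, if the wrist force passes 120 N, or if a joint passes its speed limit or range.

## Robot

A 7-joint arm with a two-finger parallel gripper is mounted at the origin on the work surface. World frame = base frame: x ahead of the robot, y to its left, z up, the work surface at z = 0. Lengths are in m, angles in rad, forces in N, time in s.
With the tool pointing down it reaches from about 0.425 to 0.825 m from the base axis. Payload 3.6 kg.
Tool frame: the origin (TCP) lies at the very end of the fingers, on their centre line; the grasp point (between the pads) lies 19 mm behind it; z points along the fingers, y is the line along which they close (so a half turn about z gives the same grasp; the last joint's range is limited). The gripper opens to 85 mm and grips with 20 to 120 N. Pads are 22 mm wide; open, the fingers measure 114 mm over their backs; the gripper's body (76 mm by 85 mm) begins 54 mm behind the grasp point. The pads swing forward as they close: fully open they stand 13 mm farther back than shut.
Start: joints at [1.26, 0.615, -0.013, 1.423, 0.008, 1.103, -0.04], TCP at [0.183, -0.624, 0.231] pointing down, gripper open.
Joint ranges: [-3.12, 3.12], [-0.3, 2.06], [-1.34, 1.32], [0.26, 2.42], [-1.36, 4.5], [0.01, 1.98], [-2.84, 2.84]. Speed limits (rad/s): [2.79, 2.79, 3.14, 3.14, 3.14, 3.14, 3.14].

## Interface

Orientations are given as a unit quaternion [x, y, z, w].
In Python, from cell import arm gives the robot as it stands.
- The arm moves only by the shell command python3 -m creep 'ROWS' [OPENING] [FORCE]. ROWS is JSON, a list of rows, each an object of numbers: "x", "y", "z": the shift along the world's x, y, z normalised to -1 to 1, where 1 is 0.025 m; "rx", "ry", "rz": the turn, a rotation vector about the world's x, y, z normalised to -1 to 1, where 1 is 0.15 rad. A call has 1 to 20 rows; each row shifts and turns the commanded pose from where the row before left it; what a row does not reach is not made up. A row lasts 1/10 s, in which the tool goes at most 50 mm and 8.59 degrees, less where a joint would pass 70% of its speed; a pose out of reach is approached as far as the arm can. A call with a number of a shift or a turn outside -1 to 1 is refused whole. A call with a gripper value outside its range is refused whole. OPENING is the opening, from -1 (shut) to 1 (fully open), set as the call begins (- or left out, the last holds). The fingers move at their own pace and stop on an object; FORCE is the grip in N (left out, the last holds). Time passes only in rows, so rows that do not move let the fingers close. It gives the time, the measured TCP pose, the force, the opening and the grip force at its end, in the units of the state.
- arm.get_obs(): the state, without advancing time (a new reading comes with each control period).
- arm.read_camera(name): name is "scene" or "top"; returns the picture (400x640x3 uint8, red, green, blue); there is no depth.
- arm.camera_model(name): a dict with "fx", "fy", "cx", "cy" (pixels), "k1" (the pictures are not rectified: a ray, as slopes to the right and down, at radius r is drawn at 1 + k1 r^2 times it, then the intrinsics apply), "R" (3x3) and "t" (3): a world point X has camera coordinates R X + t. Camera axes: x right, y down, z forward; pixel columns grow to the right and rows downward; lengths in m; the calibration is good to about 2 mm. A picture is of the moment at which its call begins. camera_model takes no time and is no camera call.
- arm.job_done(): hands the job in; it is judged then, once.
Trained networks look in the newest picture that a camera, given by its name, has taken for a name from the list of things; names that differ only in an ending like _2 or _b are one class to them, and where a whole thing is asked for, a point or a joint stands for the part that bears it (a point fixed in the world has none). Each returns a list of dicts, best first, with "score" (0 to 1); they miss things now and then, are a little off and sometimes report something else, mostly with a low value. They report only what shows in the picture. A call takes as long as a camera call. They do not tell look-alikes from the thing itself.
- arm.regions_of(camera, thing): "region" (400x640 bool, what is visible of it) and "box" ([left, top, right, bottom] in pixels, round what is visible of it).
- arm.landmark_of(camera, thing): "location" ([row, column] in pixels: a listed point, or the origin of a listed thing).
The state is a dict: "clock": time; "qpos": joint angles; "qd": joint speeds; "tau": joint torques, N m; "ee_pos": TCP position; "tcp_rot": TCP orientation; "ft_force": force on the tool from outside, world axes, zero at the start; "wrist_torque": the same for the moment, N m; "width": opening from 0.0 (shut) to 1.0 (fully open); "grip_force": force on a finger pad.
Only numpy, scipy, OpenCV 4.12 (cv2) and the standard library are available. Lean on these libraries where they do the work, as an engineer would, in place of code of your own. Each camera call takes 0.05 s, during which the arm holds its last target. There are 200 camera calls.

## Working session

There is one attempt and no reset: what is moved stays moved. The work goes in short steps, Python scripts to look and compute and a shell command to move; the robot and the scene stay as the last step left them, time stands still between calls to the robot, and variables do not carry over. Pictures are saved under pics/ and viewed, at most 10 in all, crops included, and the job is handed in when it is done.

```bash
mkdir -p pics
cat > h.py <<'E'
from cell import arm
import numpy as np, cv2
def ray(cam,row,col):
    m=arm.camera_model(cam); R=np.array(m["R"]);t=np.array(m["t"])
    d=np.array([(col-m["cx"])/m["fx"],(row-m["cy"])/m["fy"]]); u=d.copy()
    for _ in range(30): u=d/(1+m["k1"]*(u@u))
    v=R.T@np.array([u[0],u[1],1]); return -R.T@t, v/np.linalg.norm(v)
def atz(cam,row,col,z):
    o,v=ray(cam,row,col); return o+v*(z-o[2])/v[2]
def tri(a,b):
    A=np.zeros((3,3));B=np.zeros(3)
    for o,v in(a,b):
        P=np.eye(3)-np.outer(v,v);A+=P;B+=P@o
    X=np.linalg.solve(A,B); return X,[float(np.linalg.norm((np.eye(3)-np.outer(v,v))@(X-o)))for o,v in(a,b)]
def proj(cam,X):
    m=arm.camera_model(cam); c=np.array(m["R"])@X+np.array(m["t"]); u=c[:2]/c[2]; u=u*(1+m["k1"]*(u@u))
    return np.array([u[1]*m["fy"]+m["cy"],u[0]*m["fx"]+m["cx"]])
E
python3 - <<'E'
from h import *
for c in("scene","top"):
    im=arm.read_camera(c); cv2.imwrite(f"pics/{c}0.png",im[:,:,::-1])
    print(c,-np.array(arm.camera_model(c)["R"]).T@np.array(arm.camera_model(c)["t"]))
    for n in("mallet_head","head_underside","handle_end","rest_top","ring_mount","holder","mallet","wrench","tin","tape_measure"):
        print(n,[(round(d["score"],2),np.round(d["location"],1).tolist()) for d in arm.landmark_of(c,n)])
o=arm.get_obs();print(o)
E
```

```text
scene [ 0.94853144 -0.25142007  0.85762683]
mallet_head [(0.93, [118.9, 288.4]), (0.89, [89.9, 341.6]), (0.86, [171.1, 311.4]), (0.69, [180.0, 383.4]), (0.58, [131.8, 349.0])]
head_underside [(0.96, [125.9, 289.0]), (0.93, [134.6, 348.8]), (0.89, [179.1, 380.9]), (0.86, [97.4, 339.8]), (0.63, [174.5, 309.0])]
handle_end [(0.86, [152.1, 294.4]), (0.82, [199.3, 377.3]), (0.75, [190.3, 310.2]), (0.7, [120.4, 340.7]), (0.65, [214.7, 265.7])]
rest_top [(0.8, [131.9, 351.8])]
ring_mount [(0.82, [217.6, 265.0])]
holder [(0.58, [237.9, 271.6])]
mallet [(0.94, [148.1, 293.1]), (0.93, [122.6, 337.6]), (0.54, [187.9, 313.7]), (0.54, [195.2, 379.4]), (0.54, [133.3, 344.3])]
wrench [(0.71, [286.1, 362.7])]
tin [(0.59, [175.8, 432.7])]
tape_measure [(0.56, [310.7, 197.0])]
top [0.34271405 0.02001485 1.15666034]
mallet_head [(0.84, [296.9, 290.6]), (0.81, [239.2, 246.7]), (0.81, [189.7, 248.4]), (0.72, [305.1, 211.3]), (0.54, [236.0, 300.4]), (0.52, [198.8, 371.3]), (0.35, [127.1, 314.1])]
head_underside [(0.88, [294.0, 291.1]), (0.76, [235.5, 305.0]), (0.63, [237.6, 247.6]), (0.59, [305.0, 216.2])
[... 516 characters left out ...]
 1.25948693,  0.61486117, -0.01255279,  1.42338684,  0.00811821,
        1.10341364, -0.04036583]), 'qd': array([-6.51781475e-05,  1.64677965e-03,  1.18061984e-03,  1.13736992e-03,
       -4.95699236e-04, -1.43397366e-03, -3.51100593e-04]), 'tau': array([ 4.76207188e-04, -4.69104517e+01,  2.59514339e-01, -1.71339816e+01,
        1.00903097e-02,  1.67001584e-03, -1.37234437e-06]), 'ee_pos': array([ 0.18261958, -0.62379294,  0.23132696]), 'tcp_rot': array([ 9.89874309e-01,  1.41946656e-01, -4.92007042e-06, -8.57201315e-06]), 'ft_force': array([ 1.05456768, -0.31546017,  0.61193518]), 'wrist_torque': array([-0.0047742 , -0.04909396,  0.01972651]), 'grip_force': 0.0, 'width': 0.9982835030944707}
```

View pics/scene0.png

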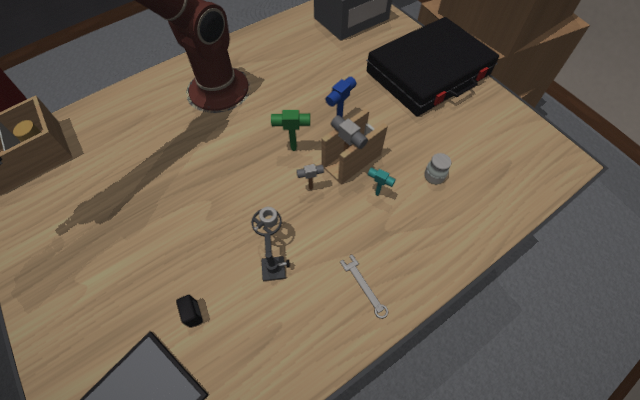

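View pics/top0.png

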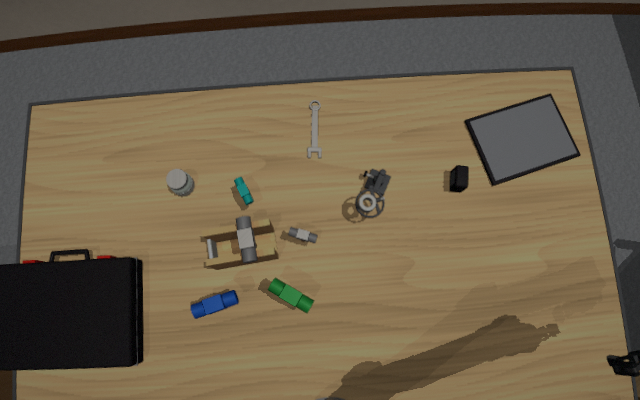

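Candidates as (column, row) in the top image:
- Large grey mallet in the rest: (246, 239)
- Small grey mallet: (302, 235)
- Green: (291, 296)
- Blue: (214, 303)
- Turquoise: (244, 190)

I choose the large grey one in the rest. The ring holder is at (369, 202), the wrench at (314, 130), the jar at (180, 183) and the tape measure at (459, 179). Next is a close crop.

Run:
```python
from h import *
s=cv2.imread("pics/scene0.png");t=cv2.imread("pics/top0.png")
def cr(im,c,r,h=50): return cv2.resize(im[r-h//2:r+h//2,c-h*2//3:c+h*2//3],(398,298),interpolation=cv2.INTER_CUBIC)
cv2.imwrite("pics/crop0.png",np.vstack([np.hstack([cr(s,350,140,74),cr(t,240,243,74)]),np.hstack([cr(s,267,228,80),cr(t,368,200,60)])]))
f=lambda c,r,k:ray(c,r,k)
print("head",tri(f("scene",131.8,349),f("top",239.2,246.7)))
print("under",tri(f("scene",134.6,348.8),f("top",237.6,247.6)))
print("rest",tri(f("scene",131.9,351.8),f("top",240.1,239)))
print("ring",tri(f("scene",217.6,265),f("top",201.6,370.2)))
print("jar",atz("top",184.4,180.8,0),"tape",atz("top",185.2,453.4,0),"wr",atz("top",130,313.4,0))
X,_=tri(f("scene",131.8,349),f("top",239.2,246.7))
print("blue",tri(f("scene",89.9,341.6),f("top",305.1,211.3))[0],"green",tri(f("scene",118.9,288.4),f("top",296.9,290.6))[0],"small",tri(f("scene",171.1,311.4),f("top",236,300.4))[0])
# outlines: head faces region, steel block
for n in("mallet",):
    for d in arm.regions_of("top",n): print(round(d["score"],2),np.round(d["box"],0))
b=t
# head axis in the top image: from bottom(row 261,col248) to top (218,243)
for p in((217,243),(262,249)): print(atz("top",*p,X[2]+.015))
```

```text
head (array([0.49214289, 0.15848467, 0.1425109 ]), [0.000393102782952782, 0.00039310278295277736])
under (array([0.49607832, 0.15627492, 0.13714732]), [0.0004154790347117445, 0.0004154790347117466])
rest (array([0.49092421, 0.17436213, 0.1315214 ]), [0.00355100257267629, 0.0035510025726762876])
ring (array([ 0.56524919, -0.13680327,  0.11345793]), [0.0007077493946842843, 0.0007077493946843745])
jar [0.67335759 0.3495384  0.        ] tape [ 0.61869262 -0.38296163  0.        ] wr [ 0.80190928 -0.01752782  0.        ]
blue [0.34890791 0.24581406 0.12706194] green [0.35501361 0.06485449 0.12748998] small [0.49993682 0.03609028 0.07814812]
0.93 [266. 280. 312. 311.]
0.86 [237. 215. 258. 262.]
0.84 [189. 291. 238. 319.]
0.67 [289. 228. 319. 243.]
0.61 [236. 178. 252. 204.]
0.56 [203. 217. 280. 269.]
[0.54109762 0.16241008 0.1575109 ]
[0.43827226 0.15316491 0.1575109 ]
```

View pics/crop0.png

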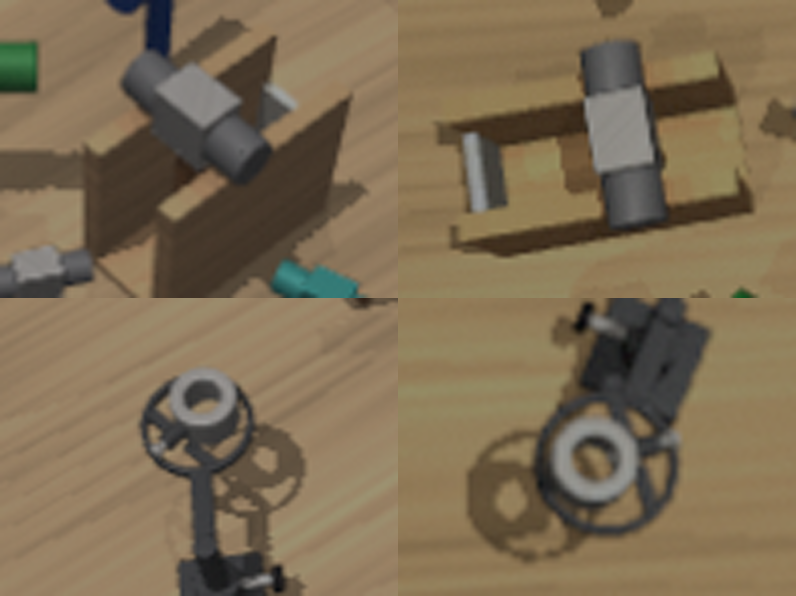

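The crop shows the chosen mallet: light steel block, dark grey faces, lying across the two boards. The holder's ring sits at about top (367.6, 202.6) and scene (268.5, 214.6). I'll refine both with segmentation.

Run:
```python
from h import *
def seg(cam,c,r,h,thr):
    im=cv2.imread(f"pics/{cam}0.png"); k=10
    p=cv2.resize(im[r-h:r+h,c-h:c+h],None,fx=k,fy=k,interpolation=cv2.INTER_CUBIC).astype(int)
    m=((p.min(2)>thr)&(p.max(2)-p.min(2)<22)).astype(np.uint8)
    cs,hi=cv2.findContours(m,cv2.RETR_CCOMP,cv2.CHAIN_APPROX_NONE)
    T=lambda x,y:((y+.5)/k-.5+r-h,(x+.5)/k-.5+c-h)
    return cs,hi,T
cs,hi,T=seg("top",246,239,14,140)
for thr in(120,150):
    cs,hi,T=seg("top",246,239,14,thr)
    b=max(cs,key=cv2.contourArea); R=cv2.minAreaRect(b); q=np.array([atz("top",*T(*p),.164)[:2] for p in cv2.boxPoints(R)])
    print("block",q.mean(0),[ (round(float(np.linalg.norm(v)),4),round(float(np.degrees(np.arctan2(v[1],v[0]))),1)) for v in(q[1]-q[0],q[2]-q[1])])
res={}
for cam,c,r in(("top",368,202),("scene",268,215)):
    for thr in(110,130):
        cs,hi,T=seg(cam,c,r,13,thr)
        for i in np.argsort([-cv2.contourArea(x) for x in cs])[:2]:
            if len(cs[i])<30: continue
            e=cv2.fitEllipse(cs[i]); p=T(*e[0]); print(cam,thr,"hole" if hi[0][i][3]>=0 else "outer",np.round(p,2),np.round(np.array(e[1])/10,1),atz(cam,*p,.13)[:2])
for n in("ring_mount","holder"):
  for z in(.115,.125,.135): print(n,z,atz("scene",217.6,265,z)[:2],atz("top",201.6,370.2,z)[:2])
```

```text
block [0.49269448 0.15937463] [(0.0321, -84.1), (0.0422, -172.9)]Traceback (most recent call last):
  File "<stdin>", line 12, in <module>
ValueError: max() iterable argument is empty
```

```bash
python3 -m creep '[{"x":1,"y":0.8,"z":0.3},{"x":1,"y":0.8,"z":0.3},{"x":1,"y":0.8,"z":0.3},{"x":1,"y":0.8,"z":0.3},{"x":1,"y":0.8},{"x":1,"y":0.8},{"x":1,"y":0.8},{"x":1,"y":0.8},{"x":1,"y":0.8},{"x":1,"y":0.8},{"x":1,"y":0.8},{"x":1,"y":0.8},{"x":0.5,"y":1},{"y":1},{"y":1},{"y":1},{"y":1},{"y":1},{"y":1},{"y":1}]' 1
python3 -m creep '[{"y":1,"rz":-0.1},{"y":1,"rz":-0.1},{"y":1,"rz":-0.1},{"y":1,"rz":-0.1},{"y":1,"rz":-0.1},{"y":1,"rz":-0.1},{"y":1,"rz":-0.1},{"y":1,"rz":-0.1},{"y":1,"rz":-0.1},{"y":1,"rz":-0.1},{"y":1,"rz":-0.1},{"y":1},{"y":1},{}]'
python3 - <<'E'
from h import *
from scipy.spatial.transform import Rotation as Ro
o=arm.get_obs();R=Ro.from_quat(o["tcp_rot"]).as_matrix();print(o["ee_pos"],np.degrees(np.arctan2(R[1,0],R[0,0])),R[:,2],o["ft_force"],o["qpos"])
def seg(cam,c,r,h,thr):
    im=cv2.imread(f"pics/{cam}0.png"); k=10
    p=cv2.resize(im[r-h:r+h,c-h:c+h],None,fx=k,fy=k,interpolation=cv2.INTER_CUBIC).astype(int)
    m=((p.min(2)>thr)&(p.max(2)-p.min(2)<25)).astype(np.uint8)
    cs,hi=cv2.findContours(m,cv2.RETR_CCOMP,cv2.CHAIN_APPROX_NONE)
    T=lambda x,y:((y+.5)/k-.5+r-h,(x+.5)/k-.5+c-h)
    return cs,hi,T
for cam,c,r in(("top",368,202),("scene",268,215)):
    for thr in(85,95,105,115):
        cs,hi,T=seg(cam,c,r,13,thr)
        for i in np.argsort([-cv2.contourArea(x) for x in cs])[:2]:
            if len(cs[i])<30: continue
            e=cv2.fitEllipse(cs[i]); p=T(*e[0]); print(cam,thr,"hole" if hi[0][i][3]>=0 else "outer",np.round(p,2),np.round(np.array(e[1])/10,1),atz(cam,*p,.13)[:2])
for z in(.115,.125,.135): print(z,atz("scene",217.6,265,z)[:2],atz("top",201.6,370.2,z)[:2])
E
```

```text
[ 0.18262797 -0.62377382  0.23128343] 16.320022337275695 [ 4.25575773e-05  9.86169691e-05 -9.99999994e-01] [0.32718784 0.29516035 0.09874179] [ 1.25953258  0.61490364 -0.01260644  1.42343429  0.00806591  1.10338537
 -0.04035806]
top 85 outer [201.89 367.25] [16.8 17.6] [ 0.56179199 -0.12665063]
top 85 hole [201.8  367.14] [9.1 9.5] [ 0.56202586 -0.126415  ]
top 95 outer [201.88 367.26] [16.5 17.3] [ 0.56180694 -0.12666549]
top 95 hole [201.78 367.21] [9.4 9.8] [ 0.56204896 -0.12658869]
top 105 outer [201.86 367.25] [16.2 16.9] [ 0.56184635 -0.12666662]
top 105 hole [201.79 367.26] [ 9.7 10.1] [ 0.56201083 -0.12668982]
top 115 outer [201.86 367.25] [15.9 16.5] [ 0.56184374 -0.12665579]
top 115 hole [201.82 367.29] [10.1 10.5] [ 0.56193324 -0.12676856]
scene 85 outer [214.2 267.4] [15.7 18.2] [ 0.56920415 -0.13107744]
scene 85 hole [214.18 267.34] [8.9 9.6] [ 0.56908706 -0.13117552]
scene 95 outer [214.12 267.4 ] [15.5 17.9] [ 0.56903113 -0.1309885 ]
scene 95 hole [214.1  267.35] [ 9. 10.] [ 0.56891842 -0.13105351]
scene 105 outer [214.05 267.39] [15.3 17.6] [ 0.56885023 -0.13089623]
scene 105 hole [214.02 267.35] [ 9.1 10.5] [ 0.56874194 -0.13094008]
scene 115 outer [213.97 267.42] [15.2 17.2] [ 0.56871498 -0.13075157]
scene 115 hole [213.94 267.35] [ 9.3 11. ] [ 0.56857017 -0.13084271]
0.115 [ 0.56575244 -0.13768591] [ 0.56518244 -0.13591392]
0.125 [ 0.57090683 -0.13921742] [ 0.56304673 -0.13441699]
0.135 [ 0.57606122 -0.14074893] [ 0.56091102 -0.13292006]invalid input at $[0]: expected keys x, y, z, rx, ry, rz
invalid input at $[0]: expected keys x, y, z, rx, ry, rz
```

```bash
python3 -m creep '[{"x":1,"y":0.8,"z":0.3,"rx":0,"ry":0,"rz":0},{"x":1,"y":0.8,"z":0.3,"rx":0,"ry":0,"rz":0},{"x":1,"y":0.8,"z":0.3,"rx":0,"ry":0,"rz":0},{"x":1,"y":0.8,"z":0.3,"rx":0,"ry":0,"rz":0},{"x":1,"y":0.8,"z":0,"rx":0,"ry":0,"rz":0},{"x":1,"y":0.8,"z":0,"rx":0,"ry":0,"rz":0},{"x":1,"y":0.8,"z":0,"rx":0,"ry":0,"rz":0},{"x":1,"y":0.8,"z":0,"rx":0,"ry":0,"rz":0},{"x":1,"y":0.8,"z":0,"rx":0,"ry":0,"rz":0},{"x":1,"y":0.8,"z":0,"rx":0,"ry":0,"rz":0},{"x":1,"y":0.8,"z":0,"rx":0,"ry":0,"rz":0},{"x":1,"y":0.8,"z":0,"rx":0,"ry":0,"rz":0},{"x":0.5,"y":1,"z":0,"rx":0,"ry":0,"rz":0},{"x":0,"y":1,"z":0,"rx":0,"ry":0,"rz":0},{"x":0,"y":1,"z":0,"rx":0,"ry":0,"rz":0},{"x":0,"y":1,"z":0,"rx":0,"ry":0,"rz":0},{"x":0,"y":1,"z":0,"rx":0,"ry":0,"rz":0},{"x":0,"y":1,"z":0,"rx":0,"ry":0,"rz":0},{"x":0,"y":1,"z":0,"rx":0,"ry":0,"rz":0},{"x":0,"y":1,"z":0,"rx":0,"ry":0,"rz":0}]' 1 60
python3 -m creep '[{"x":0,"y":1,"z":0,"rx":0,"ry":0,"rz":-0.1},{"x":0,"y":1,"z":0,"rx":0,"ry":0,"rz":-0.1},{"x":0,"y":1,"z":0,"rx":0,"ry":0,"rz":-0.1},{"x":0,"y":1,"z":0,"rx":0,"ry":0,"rz":-0.1},{"x":0,"y":1,"z":0,"rx":0,"ry":0,"rz":-0.1},{"x":0,"y":1,"z":0,"rx":0,"ry":0,"rz":-0.1},{"x":0,"y":1,"z":0,"rx":0,"ry":0,"rz":-0.1},{"x":0,"y":1,"z":0,"rx":0,"ry":0,"rz":-0.1},{"x":0,"y":1,"z":0,"rx":0,"ry":0,"rz":-0.1},{"x":0,"y":1,"z":0,"rx":0,"ry":0,"rz":-0.1},{"x":0,"y":1,"z":0,"rx":0,"ry":0,"rz":-0.1},{"x":0,"y":1,"z":0,"rx":0,"ry":0,"rz":-0.1},{"x":0,"y":1,"z":0,"rx":0,"ry":0,"rz":0},{"x":0,"y":0,"z":0,"rx":0,"ry":0,"rz":0},{"x":0,"y":0,"z":0,"rx":0,"ry":0,"rz":0}]'
cat > st.py <<'E'
from h import *
from scipy.spatial.transform import Rotation as Ro
o=arm.get_obs();R=Ro.from_quat(o["tcp_rot"]).as_matrix();print(round(float(o["clock"]),2),o["ee_pos"].round(4),"yaw",round(float(np.degrees(np.arctan2(R[1,0],R[0,0]))),2),R[:,2].round(4),"F",o["ft_force"].round(2),"M",o["wrist_torque"].round(3),o["qpos"].round(2),round(float(o["width"]),3),o["grip_force"])
E
python3 st.py
```

```text
clock: 3.15
ee_pos: [0.4951, -0.1828, 0.2615]
tcp_rot: [0.99, 0.142, 0.0, 0.0]
ft_force: [0.3, -0.1, 0.6]
width: 1.001
grip_force: 0.0
clock: 4.65
ee_pos: [0.4951, 0.1411, 0.2613]
tcp_rot: [0.999, 0.053, 0.0, 0.0]
ft_force: [-0.4, -1.2, -0.6]
width: 0.999
grip_force: 0.0
4.65 [0.4951 0.1411 0.2613] yaw 6.07 [ 0.e+00 -6.e-04 -1.e+00] F [-0.37 -1.17 -0.65] M [-0.03   0.028 -0.026] [-0.23  0.38 -0.13  1.76  0.06  1.01 -1.84] 0.999 0.0
```

```bash
python3 -m creep '[{"x":-0.1,"y":0.72,"z":0,"rx":0,"ry":0,"rz":0},{"x":0,"y":0,"z":-1,"rx":0,"ry":0,"rz":0},{"x":0,"y":0,"z":-1,"rx":0,"ry":0,"rz":0},{"x":0,"y":0,"z":-1,"rx":0,"ry":0,"rz":0},{"x":0,"y":0,"z":-1,"rx":0,"ry":0,"rz":0},{"x":0,"y":0,"z":-0.6,"rx":0,"ry":0,"rz":0},{"x":0,"y":0,"z":-0.6,"rx":0,"ry":0,"rz":0},{"x":0,"y":0,"z":0,"rx":0,"ry":0,"rz":0},{"x":0,"y":0,"z":0,"rx":0,"ry":0,"rz":0}]'
python3 - <<'E'
from h import *
im=np.hstack([cv2.resize(arm.read_camera(c)[r-45:r+45,k-45:k+45],(398,398),interpolation=cv2.INTER_CUBIC) for c,r,k in(("scene",125,350),("top",235,246))])
cv2.imwrite("pics/g1.png",im[:,:,::-1])
import st
E
```

```text
clock: 5.55
ee_pos: [0.4931, 0.1579, 0.1315]
tcp_rot: [0.999, 0.051, 0.0, 0.0]
ft_force: [-0.3, 0.2, -0.2]
width: 1.002
grip_force: 0.0
5.65 [0.4935 0.1587 0.1323] yaw 5.94 [ 2.e-03  3.e-04 -1.e+00] F [-0.15 -1.21  0.76] M [ 0.025 -0.049 -0.013] [-0.28  0.54 -0.11  1.92  0.09  0.68 -1.91] 0.999 0.0
```

View pics/g1.png

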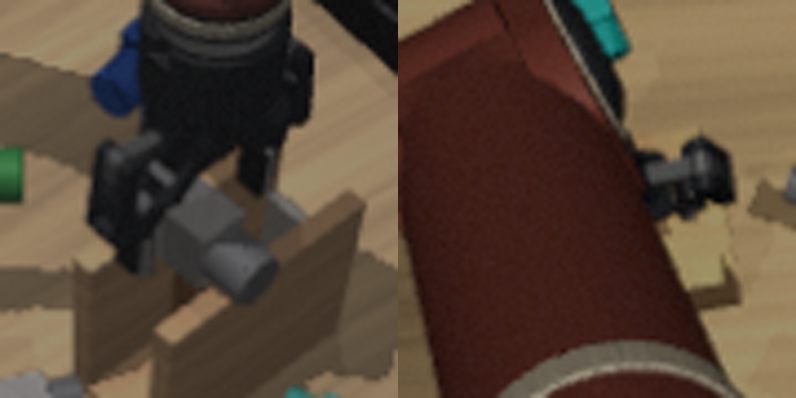

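The fingers straddle the steel block along the slot, at about (135, 245) and (262, 165) in the scene crop, and are clear of the boards. Closing and lifting.

```bash
python3 -m creep '[{"x":0,"y":0,"z":0,"rx":0,"ry":0,"rz":0},{"x":0,"y":0,"z":0,"rx":0,"ry":0,"rz":0},{"x":0,"y":0,"z":0,"rx":0,"ry":0,"rz":0},{"x":0,"y":0,"z":0,"rx":0,"ry":0,"rz":0},{"x":0,"y":0,"z":0,"rx":0,"ry":0,"rz":0},{"x":0,"y":0,"z":0,"rx":0,"ry":0,"rz":0},{"x":0,"y":0,"z":0,"rx":0,"ry":0,"rz":0},{"x":0,"y":0,"z":0,"rx":0,"ry":0,"rz":0},{"x":0,"y":0,"z":0,"rx":0,"ry":0,"rz":0},{"x":0,"y":0,"z":0,"rx":0,"ry":0,"rz":0}]' -1 80
python3 st.py
python3 -m creep '[{"x":0,"y":0,"z":0.1,"rx":0,"ry":0,"rz":0},{"x":0,"y":0,"z":0.3,"rx":0,"ry":0,"rz":0},{"x":0,"y":0,"z":0.6,"rx":0,"ry":0,"rz":0},{"x":0,"y":0,"z":0.8,"rx":0,"ry":0,"rz":0},{"x":0,"y":0,"z":1,"rx":0,"ry":0,"rz":0},{"x":0,"y":0,"z":1,"rx":0,"ry":0,"rz":0},{"x":0,"y":0,"z":1,"rx":0,"ry":0,"rz":0},{"x":0,"y":0,"z":1,"rx":0,"ry":0,"rz":0},{"x":0,"y":0,"z":0.8,"rx":0,"ry":0,"rz":0},{"x":0,"y":0,"z":0.5,"rx":0,"ry":0,"rz":0},{"x":0,"y":0,"z":0,"rx":0,"ry":0,"rz":0},{"x":0,"y":0,"z":0,"rx":0,"ry":0,"rz":0}]'
python3 st.py
```

```text
clock: 6.65
ee_pos: [0.493, 0.1593, 0.1318]
tcp_rot: [0.999, 0.052, 0.0, -0.0]
ft_force: [-0.9, -0.9, 5.1]
width: 0.39
grip_force: 79.6
6.65 [0.493  0.1593 0.1318] yaw 6.01 [ 1.e-03  2.e-04 -1.e+00] F [-0.88 -0.94  5.14] M [-0.098  0.162  0.013] [-0.28  0.54 -0.11  1.92  0.09  0.68 -1.91] 0.39 79.58560824394226
clock: 7.85
ee_pos: [0.4918, 0.1589, 0.3079]
tcp_rot: [0.999, 0.052, -0.001, 0.0]
ft_force: [-0.5, -0.9, -4.6]
width: 0.389
grip_force: 79.5
7.85 [0.4918 0.1589 0.3079] yaw 6.01 [-2.1e-03 -7.0e-04 -1.0e+00] F [-0.51 -0.9  -4.61] M [-0.035 -0.005 -0.007] [-0.26  0.34 -0.13  1.68  0.05  1.13 -1.87] 0.389 79.53283309936523
```

```bash
python3 -m creep '[{"x":0.1,"y":-0.4,"z":0,"rx":0,"ry":0,"rz":0},{"x":0.2,"y":-0.8,"z":0,"rx":0,"ry":0,"rz":0},{"x":0.25,"y":-1,"z":0,"rx":0,"ry":0,"rz":0},{"x":0.25,"y":-1,"z":0,"rx":0,"ry":0,"rz":0},{"x":0.25,"y":-1,"z":0,"rx":0,"ry":0,"rz":0},{"x":0.25,"y":-1,"z":0,"rx":0,"ry":0,"rz":0},{"x":0.25,"y":-1,"z":0,"rx":0,"ry":0,"rz":0},{"x":0.25,"y":-1,"z":0,"rx":0,"ry":0,"rz":0},{"x":0.25,"y":-1,"z":0,"rx":0,"ry":0,"rz":0},{"x":0.25,"y":-1,"z":0,"rx":0,"ry":0,"rz":0},{"x":0.25,"y":-1,"z":0,"rx":0,"ry":0,"rz":0},{"x":0.25,"y":-0.8,"z":0,"rx":0,"ry":0,"rz":0},{"x":0.2,"y":-0.5,"z":0,"rx":0,"ry":0,"rz":0},{"x":0,"y":0,"z":0,"rx":0,"ry":0,"rz":0},{"x":0,"y":0,"z":0,"rx":0,"ry":0,"rz":0},{"x":0,"y":0,"z":0,"rx":0,"ry":0,"rz":0}]'
python3 - <<'E'
from h import *
import st
ims={c:arm.read_camera(c) for c in("scene","top")}
P=np.array(st.o["ee_pos"])
for c,im in ims.items():
    cv2.imwrite(f"pics/{c}2.png",im[:,:,::-1])
    for n in("handle_end","head_underside"): print(c,n,[(round(d["score"],2),np.round(d["location"],1).tolist()) for d in arm.landmark_of(c,n)])
    print(c,"expected end",proj(c,P+[-.0003,0,-.117]).round(1),"under",proj(c,P+[-.0003,0,-.012]).round(1))
r,k=proj("scene",P+[0,0,-.08]).astype(int)
a=ims["scene"][r-60:r+60,k-60:k+60]; b=ims["top"][165:235,330:400]
cv2.imwrite("pics/h2.png",np.hstack([cv2.resize(a,(480,480),interpolation=cv2.INTER_CUBIC),cv2.resize(b,(300,480))])[:,:,::-1]);print(r,k)
A,B=[ray("top",201.85,367.22),ray("scene",214.1,267.38)];print("ring",tri(A,B))
E
```

```text
clock: 9.45
ee_pos: [0.5675, -0.1262, 0.3086]
tcp_rot: [0.999, 0.054, -0.0, -0.001]
ft_force: [0.8, -0.1, -4.0]
width: 0.39
grip_force: 79.8
9.45 [ 0.5675 -0.1262  0.3086] yaw 6.16 [-7.0e-04  1.7e-03 -1.0e+00] F [ 0.79 -0.11 -4.03] M [-0.001 -0.008  0.022] [ 0.21  0.44 -0.04  1.51  0.02  1.19 -1.3 ] 0.39 79.79784607887268
scene handle_end [(0.86, [195.0, 379.2]), (0.83, [151.2, 294.8]), (0.8, [122.0, 341.6]), (0.78, [197.0, 264.7]), (0.59, [191.5, 313.5])]
scene head_underside [(0.74, [98.8, 340.0]), (0.67, [180.1, 379.3]), (0.65, [170.2, 256.8]), (0.6, [126.1, 286.8]), (0.58, [173.6, 310.7])]
scene expected end [198.9 265.2] under [170.9 257.8]
top handle_end [(0.83, [237.1, 301.7]), (0.64, [193.3, 367.9])]
top head_underside [(0.95, [294.5, 293.4]), (0.67, [306.2, 212.5]), (0.64, [191.5, 243.1]), (0.5, [178.5, 377.4]), (0.5, [235.4, 302.2]), (0.2, [193.3, 368.2])]
top expected end [193.5 370.2] under [181.1 376.9]
189 262
ring (array([ 0.56383917, -0.12867807,  0.11967269]), [0.0006608699945911576, 0.0006608699945911742])
```

View pics/h2.png

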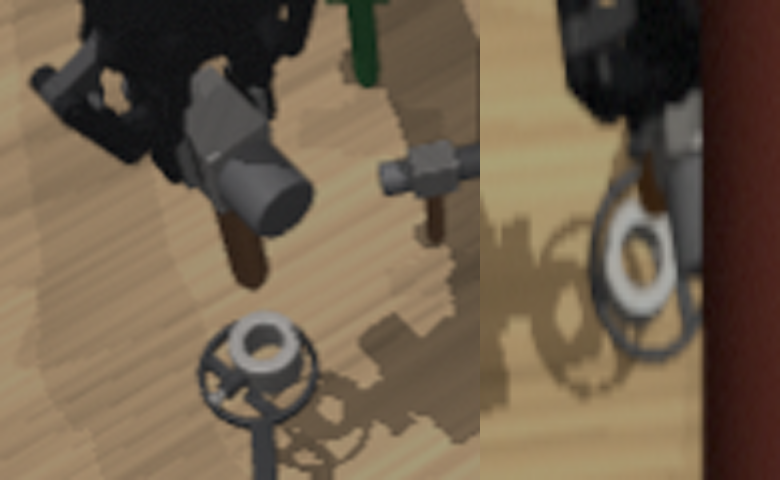

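The handle hangs upright with its end at about scene (265, 199.5), as predicted; the ring is at scene (268, 214). Aligning and descending to just above the ring.

```bash
python3 -m creep '[{"x":-0.13,"y":-0.1,"z":-0.4,"rx":0,"ry":0,"rz":0},{"x":0,"y":0,"z":-0.8,"rx":0,"ry":0,"rz":0},{"x":0,"y":0,"z":-0.6,"rx":0,"ry":0,"rz":0},{"x":0,"y":0,"z":-0.4,"rx":0,"ry":0,"rz":0},{"x":0,"y":0,"z":0,"rx":0,"ry":0,"rz":0},{"x":0,"y":0,"z":0,"rx":0,"ry":0,"rz":0},{"x":0,"y":0,"z":0,"rx":0,"ry":0,"rz":0}]'
python3 - <<'E'
from h import *
import st
ims={c:arm.read_camera(c) for c in("scene","top")}
P=np.array(st.o["ee_pos"])
out=[]
for c,im in ims.items():
    print(c,"end",proj(c,P+[-.0003,0,-.117]),"ring",proj(c,np.array([.5638,-.1287,.1197])),[(round(d["score"],2),np.round(d["location"],1).tolist()) for d in arm.landmark_of(c,"handle_end")])
    r,k=proj(c,np.array([.5638,-.1287,.13])).astype(int); print(r,k)
    out.append(cv2.resize(im[r-20:r+20,k-20:k+20],(400,400),interpolation=cv2.INTER_CUBIC))
cv2.imwrite("pics/h3.png",np.hstack(out)[:,:,::-1])
E
```

```text
clock: 10.45
ee_pos: [0.5651, -0.131, 0.2548]
tcp_rot: [0.999, 0.052, 0.001, 0.0]
ft_force: [-0.4, 0.1, -4.3]
width: 0.386
grip_force: 79.7
10.45 [ 0.5651 -0.131   0.2548] yaw 6.01 [ 2.2e-03 -4.0e-04 -1.0e+00] F [-0.36  0.14 -4.34] M [0.009 0.011 0.05 ] [ 0.22  0.48 -0.04  1.6   0.02  1.06 -1.3 ] 0.386 79.69249248504639
scene end [211.14456161 265.99543556] ring [214.03878705 267.6477647 ] [(0.89, [196.0, 380.6]), (0.72, [120.7, 340.0]), (0.71, [208.6, 265.7]), (0.66, [152.1, 294.4]), (0.61, [240.7, 274.3]), (0.54, [189.7, 313.9])]
211 267
top end [199.79470097 369.34895087] ring [201.94659754 367.49854793] [(0.57, [197.7, 373.0]), (0.56, [238.7, 301.2]), (0.49, [197.8, 368.4])]
200 368
```

View pics/h3.png

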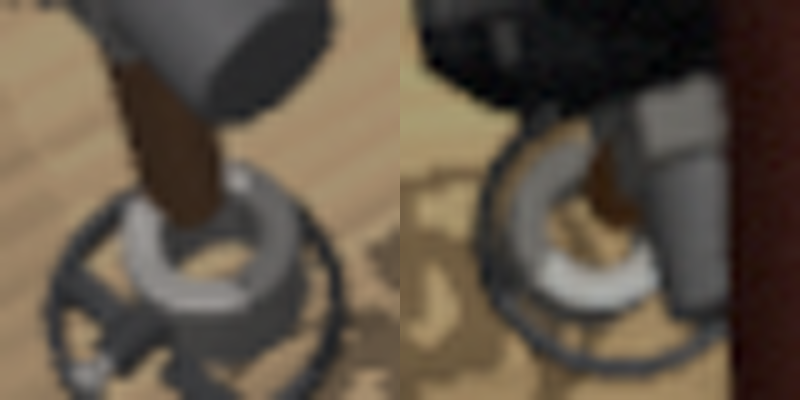

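In the scene crop the handle end, about (187, 210), sits up-left of the ring centre, about (212, 240), and just above it. By commanded pose I'm 2 mm too far in −y, so I correct that and feel down in small steps.

```bash
python3 -m creep '[{"x":-0.02,"y":0.08,"z":-0.16,"rx":0,"ry":0,"rz":0},{"x":0,"y":0,"z":-0.16,"rx":0,"ry":0,"rz":0},{"x":0,"y":0,"z":-0.1,"rx":0,"ry":0,"rz":0},{"x":0,"y":0,"z":0,"rx":0,"ry":0,"rz":0},{"x":0,"y":0,"z":0,"rx":0,"ry":0,"rz":0}]'; python3 st.py
python3 -m creep '[{"x":0,"y":0,"z":-0.08,"rx":0,"ry":0,"rz":0},{"x":0,"y":0,"z":-0.08,"rx":0,"ry":0,"rz":0},{"x":0,"y":0,"z":0,"rx":0,"ry":0,"rz":0}]'; python3 st.py
```

```text
clock: 11.15
ee_pos: [0.5639, -0.1289, 0.2431]
tcp_rot: [0.999, 0.052, -0.0, -0.0]
ft_force: [-1.0, -0.2, -4.0]
width: 0.383
grip_force: 79.7
11.15 [ 0.5639 -0.1289  0.2431] yaw 6.0 [-3.e-04  1.e-04 -1.e+00] F [-0.98 -0.16 -3.97] M [-0.006  0.018  0.005] [ 0.21  0.49 -0.04  1.62  0.02  1.03 -1.3 ] 0.383 79.69405889511108
clock: 11.45
ee_pos: [0.5636, -0.1288, 0.2389]
tcp_rot: [0.999, 0.052, -0.0, -0.0]
ft_force: [-0.2, -0.0, -4.1]
width: 0.389
grip_force: 79.7
11.45 [ 0.5636 -0.1288  0.2389] yaw 6.0 [-7.e-04  2.e-04 -1.e+00] F [-0.16 -0.03 -4.13] M [ 0.011  0.031 -0.016] [ 0.21  0.49 -0.04  1.63  0.02  1.02 -1.3 ] 0.389 79.69364762306213
```

```bash
for i in 1; do python3 -m creep '[{"x":0,"y":0,"z":-0.06,"rx":0,"ry":0,"rz":0},{"x":0,"y":0,"z":-0.06,"rx":0,"ry":0,"rz":0},{"x":0,"y":0,"z":0,"rx":0,"ry":0,"rz":0}]'; done | grep -E "ee|ft_f"
python3 -m creep '[{"x":0,"y":0,"z":-0.06,"rx":0,"ry":0,"rz":0},{"x":0,"y":0,"z":-0.06,"rx":0,"ry":0,"rz":0},{"x":0,"y":0,"z":0,"rx":0,"ry":0,"rz":0}]' | grep -E "ee|ft_f"
```

```text
ee_pos: [0.5637, -0.1288, 0.236]
ft_force: [-0.0, -0.7, -4.5]
ee_pos: [0.5637, -0.1287, 0.233]
ft_force: [0.3, 0.5, -3.1]
```

```bash
python3 -m creep '[{"x":0,"y":0,"z":-0.06,"rx":0,"ry":0,"rz":0},{"x":0,"y":0,"z":-0.06,"rx":0,"ry":0,"rz":0},{"x":0,"y":0,"z":0,"rx":0,"ry":0,"rz":0}]' | grep -E "ee|ft_f"
python3 -m creep '[{"x":0,"y":0,"z":-0.04,"rx":0,"ry":0,"rz":0},{"x":0,"y":0,"z":-0.04,"rx":0,"ry":0,"rz":0},{"x":0,"y":0,"z":0,"rx":0,"ry":0,"rz":0}]' | grep -E "ee|ft_f"
```

```text
ee_pos: [0.5637, -0.1287, 0.23]
ft_force: [0.0, 0.2, -5.0]
ee_pos: [0.5638, -0.1288, 0.2281]
ft_force: [-0.2, -0.3, -3.3]
```

```bash
python3 -m creep '[{"x":0,"y":0,"z":-0.06,"rx":0,"ry":0,"rz":0},{"x":0,"y":0,"z":-0.06,"rx":0,"ry":0,"rz":0},{"x":0,"y":0,"z":0,"rx":0,"ry":0,"rz":0}]' | grep -E "ee|ft_f"
python3 -m creep '[{"x":0,"y":0,"z":-0.06,"rx":0,"ry":0,"rz":0},{"x":0,"y":0,"z":-0.06,"rx":0,"ry":0,"rz":0},{"x":0,"y":0,"z":0,"rx":0,"ry":0,"rz":0}]' | grep -E "ee|ft_f"
python3 - <<'E'
from h import *
import st
out=[]
for c in("scene","top"):
    im=arm.read_camera(c)
    r,k=proj(c,np.array([.5638,-.1287,.13])).astype(int)
    out.append(cv2.resize(im[r-20:r+20,k-20:k+20],(400,400),interpolation=cv2.INTER_CUBIC))
cv2.imwrite("pics/h4.png",np.hstack(out)[:,:,::-1])
E
```

```text
ee_pos: [0.5637, -0.1288, 0.225]
ft_force: [0.5, 0.6, -3.7]
ee_pos: [0.5637, -0.1287, 0.222]
ft_force: [0.1, 0.5, -3.2]
13.25 [ 0.5637 -0.1287  0.222 ] yaw 6.01 [-5.e-04  2.e-04 -1.e+00] F [ 0.08  0.51 -3.2 ] M [ 0.005  0.109 -0.015] [ 0.21  0.51 -0.04  1.65  0.02  0.98 -1.3 ] 0.387 79.69402313232422
```

View pics/h4.png

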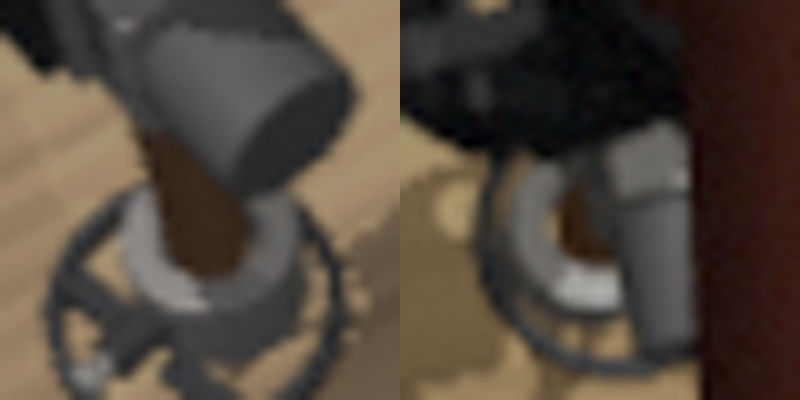

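The handle is in the bore, centred at about scene crop (207, 230) with the bore centre near (212, 240). No axial load has shown yet. Continuing down.

```bash
python3 -m creep '[{"x":0,"y":0,"z":-0.06,"rx":0,"ry":0,"rz":0},{"x":0,"y":0,"z":-0.06,"rx":0,"ry":0,"rz":0},{"x":0,"y":0,"z":0,"rx":0,"ry":0,"rz":0}]' | grep -E "ee|ft_f"
python3 -m creep '[{"x":0,"y":0,"z":-0.06,"rx":0,"ry":0,"rz":0},{"x":0,"y":0,"z":-0.06,"rx":0,"ry":0,"rz":0},{"x":0,"y":0,"z":0,"rx":0,"ry":0,"rz":0}]' | grep -E "ee|ft_f"
python3 -m creep '[{"x":0,"y":0,"z":-0.06,"rx":0,"ry":0,"rz":0},{"x":0,"y":0,"z":-0.06,"rx":0,"ry":0,"rz":0},{"x":0,"y":0,"z":0,"rx":0,"ry":0,"rz":0}]' | grep -E "ee|ft_f"; python3 st.py
```

```text
ee_pos: [0.5638, -0.1282, 0.2191]
ft_force: [-0.3, 1.7, -4.3]
ee_pos: [0.5638, -0.1277, 0.2161]
ft_force: [-1.3, 3.3, -3.0]
ee_pos: [0.564, -0.1276, 0.2132]
ft_force: [-0.7, 4.5, -0.5]
14.25 [ 0.564  -0.1276  0.2132] yaw 6.04 [-0.      0.0018 -1.    ] F [-0.68  4.48 -0.48] M [ 1.447  0.198 -0.023] [ 0.21  0.52 -0.04  1.66  0.02  0.96 -1.3 ] 0.387 80.04119396209717
```

```bash
python3 -m creep '[{"x":0,"y":-0.02,"z":-0.08,"rx":0,"ry":0,"rz":0},{"x":0,"y":0,"z":-0.08,"rx":0,"ry":0,"rz":0},{"x":0,"y":0,"z":-0.08,"rx":0,"ry":0,"rz":0},{"x":0,"y":0,"z":0,"rx":0,"ry":0,"rz":0}]' | grep -E "ee|ft_f"
python3 -m creep '[{"x":0,"y":0,"z":-0.08,"rx":0,"ry":0,"rz":0},{"x":0,"y":0,"z":-0.08,"rx":0,"ry":0,"rz":0},{"x":0,"y":0,"z":-0.08,"rx":0,"ry":0,"rz":0},{"x":0,"y":0,"z":0,"rx":0,"ry":0,"rz":0}]' | grep -E "ee|ft_f"; python3 st.py
```

```text
ee_pos: [0.5639, -0.1277, 0.2068]
ft_force: [-0.0, 4.4, -3.8]
ee_pos: [0.5639, -0.1277, 0.2007]
ft_force: [-0.5, 5.8, -2.7]
15.05 [ 0.5639 -0.1277  0.2007] yaw 6.06 [-4.0e-04  2.4e-03 -1.0e+00] F [-0.47  5.82 -2.69] M [ 1.605  0.016 -0.003] [ 0.21  0.53 -0.04  1.68  0.02  0.93 -1.3 ] 0.385 79.9836802482605
```

```bash
python3 -m creep '[{"x":0,"y":0,"z":-0.08,"rx":0,"ry":0,"rz":0},{"x":0,"y":0,"z":-0.08,"rx":0,"ry":0,"rz":0},{"x":0,"y":0,"z":-0.08,"rx":0,"ry":0,"rz":0},{"x":0,"y":0,"z":-0.08,"rx":0,"ry":0,"rz":0},{"x":0,"y":0,"z":0,"rx":0,"ry":0,"rz":0}]' | grep -E "ee|ft_f"; python3 st.py
```

```text
ee_pos: [0.5639, -0.1277, 0.1927]
ft_force: [0.1, 4.6, -3.7]
15.55 [ 0.5639 -0.1277  0.1927] yaw 6.07 [-4.0e-04  2.3e-03 -1.0e+00] F [ 0.11  4.56 -3.71] M [ 1.561  0.021 -0.041] [ 0.21  0.54 -0.04  1.69  0.02  0.91 -1.3 ] 0.387 79.91034865379333
```

```bash
python3 -m creep '[{"x":0,"y":0,"z":-0.12,"rx":0,"ry":0,"rz":0},{"x":0,"y":0,"z":-0.12,"rx":0,"ry":0,"rz":0},{"x":0,"y":0,"z":-0.12,"rx":0,"ry":0,"rz":0},{"x":0,"y":0,"z":-0.12,"rx":0,"ry":0,"rz":0},{"x":0,"y":0,"z":-0.12,"rx":0,"ry":0,"rz":0},{"x":0,"y":0,"z":-0.12,"rx":0,"ry":0,"rz":0},{"x":0,"y":0,"z":0,"rx":0,"ry":0,"rz":0}]' | grep -E "ee|ft_f"; python3 st.py
```

```text
ee_pos: [0.5638, -0.1276, 0.1744]
ft_force: [0.9, 5.4, -6.4]
16.25 [ 0.5638 -0.1276  0.1744] yaw 6.08 [-6.0e-04  2.2e-03 -1.0e+00] F [ 0.88  5.43 -6.37] M [ 1.487 -0.092 -0.007] [ 0.21  0.56 -0.04  1.71  0.03  0.87 -1.3 ] 0.387 79.69430565834045
```

```bash
python3 -m creep '[{"x":0,"y":0,"z":-0.12,"rx":0,"ry":0,"rz":0},{"x":0,"y":0,"z":-0.12,"rx":0,"ry":0,"rz":0},{"x":0,"y":0,"z":-0.12,"rx":0,"ry":0,"rz":0},{"x":0,"y":0,"z":-0.12,"rx":0,"ry":0,"rz":0},{"x":0,"y":0,"z":-0.12,"rx":0,"ry":0,"rz":0},{"x":0,"y":0,"z":-0.12,"rx":0,"ry":0,"rz":0},{"x":0,"y":0,"z":0,"rx":0,"ry":0,"rz":0}]' | grep -E "ee|ft_f"; python3 st.py
```

```text
ee_pos: [0.5638, -0.1276, 0.1564]
ft_force: [-0.0, 6.2, -5.4]
16.95 [ 0.5638 -0.1276  0.1564] yaw 6.1 [-7.0e-04  2.1e-03 -1.0e+00] F [-0.03  6.2  -5.45] M [ 1.519 -0.046  0.037] [ 0.21  0.59 -0.04  1.73  0.03  0.83 -1.31] 0.382 79.83394503593445
```

```bash
python3 -m creep '[{"x":0,"y":0,"z":-0.08,"rx":0,"ry":0,"rz":0},{"x":0,"y":0,"z":-0.08,"rx":0,"ry":0,"rz":0},{"x":0,"y":0,"z":-0.08,"rx":0,"ry":0,"rz":0},{"x":0,"y":0,"z":-0.08,"rx":0,"ry":0,"rz":0},{"x":0,"y":0,"z":-0.08,"rx":0,"ry":0,"rz":0},{"x":0,"y":0,"z":-0.08,"rx":0,"ry":0,"rz":0},{"x":0,"y":0,"z":0,"rx":0,"ry":0,"rz":0}]' | grep -E "ee|ft_f"
```

```text
ee_pos: [0.5638, -0.1276, 0.1446]
ft_force: [-0.2, 6.0, -4.1]
```

```bash
python3 -m creep '[{"x":0,"y":0,"z":-0.06,"rx":0,"ry":0,"rz":0},{"x":0,"y":0,"z":-0.06,"rx":0,"ry":0,"rz":0},{"x":0,"y":0,"z":-0.06,"rx":0,"ry":0,"rz":0},{"x":0,"y":0,"z":-0.06,"rx":0,"ry":0,"rz":0},{"x":0,"y":0,"z":0,"rx":0,"ry":0,"rz":0}]' | grep -E "ee|ft_f"
```

```text
ee_pos: [0.5638, -0.1276, 0.1387]
ft_force: [0.3, 4.5, -2.8]
```

```bash
python3 -m creep '[{"x":0,"y":0,"z":-0.04,"rx":0,"ry":0,"rz":0},{"x":0,"y":0,"z":-0.04,"rx":0,"ry":0,"rz":0},{"x":0,"y":0,"z":0,"rx":0,"ry":0,"rz":0}]' | grep -E "ee|ft_f"
```

```text
ee_pos: [0.5638, -0.1276, 0.1369]
ft_force: [-1.3, 6.3, -1.8]
```

Underside is at about 0.125 by calculation. Now in 1 mm steps.

```bash
python3 -m creep '[{"x":0,"y":0,"z":-0.04,"rx":0,"ry":0,"rz":0},{"x":0,"y":0,"z":-0.04,"rx":0,"ry":0,"rz":0},{"x":0,"y":0,"z":0,"rx":0,"ry":0,"rz":0}]' | grep -E "ee|ft_f"
```

```text
ee_pos: [0.5638, -0.1276, 0.1349]
ft_force: [-0.6, 5.8, -1.8]
```

```bash
python3 -m creep '[{"x":0,"y":0,"z":-0.04,"rx":0,"ry":0,"rz":0},{"x":0,"y":0,"z":-0.02,"rx":0,"ry":0,"rz":0},{"x":0,"y":0,"z":0,"rx":0,"ry":0,"rz":0}]' | grep -E "ee|ft_f"; python3 st.py
```

```text
ee_pos: [0.5638, -0.1276, 0.1335]
ft_force: [-0.9, 5.9, -1.1]
19.05 [ 0.5638 -0.1276  0.1335] yaw 6.12 [-6.0e-04  1.9e-03 -1.0e+00] F [-0.93  5.88 -1.06] M [1.441 0.271 0.015] [ 0.21  0.61 -0.04  1.75  0.03  0.78 -1.31] 0.387 80.34413695335388
```

```bash
python3 -m creep '[{"x":0,"y":0,"z":-0.04,"rx":0,"ry":0,"rz":0},{"x":0,"y":0,"z":0,"rx":0,"ry":0,"rz":0}]' | grep -E "ee|ft_f"
```

```text
ee_pos: [0.5638, -0.1276, 0.1325]
ft_force: [-1.6, 5.7, -2.1]
```

```bash
python3 -m creep '[{"x":0,"y":0,"z":-0.04,"rx":0,"ry":0,"rz":0},{"x":0,"y":0,"z":0,"rx":0,"ry":0,"rz":0}]' | grep -E "ee|ft_f"
```

```text
ee_pos: [0.5638, -0.1276, 0.1316]
ft_force: [-1.7, 5.8, -0.8]
```

```bash
python3 -m creep '[{"x":0,"y":0,"z":-0.04,"rx":0,"ry":0,"rz":0},{"x":0,"y":0,"z":0,"rx":0,"ry":0,"rz":0}]' | grep -E "ee|ft_f"
```

```text
ee_pos: [0.5639, -0.1276, 0.1315]
ft_force: [-3.6, 6.5, 4.0]
```

Contact found. Pressing a little further to seat it, well below 25 N.

```bash
python3 -m creep '[{"x":0,"y":0,"z":-0.03,"rx":0,"ry":0,"rz":0},{"x":0,"y":0,"z":0,"rx":0,"ry":0,"rz":0}]' | grep -E "ee|ft_f"; python3 st.py
```

```text
ee_pos: [0.5638, -0.1276, 0.1315]
ft_force: [-4.5, 7.8, 8.1]
19.85 [ 0.5638 -0.1276  0.1315] yaw 6.12 [-1.0e-04  1.7e-03 -1.0e+00] F [-4.53  7.81  8.06] M [1.576 0.889 0.062] [ 0.21  0.62 -0.04  1.75  0.03  0.77 -1.31] 0.382 81.56127691268921
```

```bash
python3 -m creep '[{"x":0,"y":0,"z":-0.02,"rx":0,"ry":0,"rz":0},{"x":0,"y":0,"z":0,"rx":0,"ry":0,"rz":0},{"x":0,"y":0,"z":0,"rx":0,"ry":0,"rz":0}]' | grep -E "ee|ft_f"; python3 st.py
```

```text
ee_pos: [0.5638, -0.1276, 0.1315]
ft_force: [-5.2, 6.9, 9.6]
20.15 [ 0.5638 -0.1276  0.1315] yaw 6.11 [ 2.0e-04  1.6e-03 -1.0e+00] F [-5.17  6.87  9.65] M [1.595 1.055 0.028] [ 0.21  0.62 -0.04  1.75  0.03  0.77 -1.31] 0.386 81.68391823768616
```

```bash
python3 -m creep '[{"x":0,"y":0.04,"z":0,"rx":0,"ry":0,"rz":0},{"x":0,"y":0,"z":0,"rx":0,"ry":0,"rz":0}]' | grep -E "ee|ft_f"
python3 -m creep '[{"x":0,"y":0,"z":0,"rx":0,"ry":0,"rz":0},{"x":0,"y":0,"z":0,"rx":0,"ry":0,"rz":0},{"x":0,"y":0,"z":0,"rx":0,"ry":0,"rz":0},{"x":0,"y":0,"z":0,"rx":0,"ry":0,"rz":0},{"x":0,"y":0,"z":0,"rx":0,"ry":0,"rz":0},{"x":0,"y":0,"z":0,"rx":0,"ry":0,"rz":0},{"x":0,"y":0,"z":0,"rx":0,"ry":0,"rz":0},{"x":0,"y":0,"z":0,"rx":0,"ry":0,"rz":0}]' 1
python3 st.py
```

```text
ee_pos: [0.5638, -0.1276, 0.1315]
ft_force: [-4.2, 5.4, 10.6]
clock: 21.15
ee_pos: [0.5639, -0.1283, 0.1295]
tcp_rot: [0.999, 0.052, 0.0, -0.0]
ft_force: [0.2, 0.2, -0.1]
width: 1.004
grip_force: 0.0
21.15 [ 0.5639 -0.1283  0.1295] yaw 6.01 [ 0.  0. -1.] F [ 0.15  0.18 -0.11] M [0.021 0.03  0.009] [ 0.21  0.62 -0.04  1.75  0.03  0.77 -1.31] 1.004 0.0
```

Released with no load on the tool. Retreating straight up, then back toward −y for a clear view.

```bash
python3 -m creep '[{"x":0,"y":0,"z":0.2,"rx":0,"ry":0,"rz":0},{"x":0,"y":0,"z":0.6,"rx":0,"ry":0,"rz":0},{"x":0,"y":0,"z":1,"rx":0,"ry":0,"rz":0},{"x":0,"y":0,"z":1,"rx":0,"ry":0,"rz":0},{"x":0,"y":0,"z":1,"rx":0,"ry":0,"rz":0},{"x":0,"y":0,"z":1,"rx":0,"ry":0,"rz":0},{"x":0,"y":-1,"z":0,"rx":0,"ry":0,"rz":0},{"x":0,"y":-1,"z":0,"rx":0,"ry":0,"rz":0},{"x":0,"y":-1,"z":0,"rx":0,"ry":0,"rz":0},{"x":0,"y":-1,"z":0,"rx":0,"ry":0,"rz":0},{"x":0,"y":-1,"z":0,"rx":0,"ry":0,"rz":0},{"x":0,"y":-1,"z":0,"rx":0,"ry":0,"rz":0},{"x":0,"y":-1,"z":0,"rx":0,"ry":0,"rz":0},{"x":0,"y":-1,"z":0,"rx":0,"ry":0,"rz":0},{"x":0,"y":-1,"z":0,"rx":0,"ry":0,"rz":0},{"x":0,"y":-1,"z":0,"rx":0,"ry":0,"rz":0},{"x":0,"y":0,"z":0,"rx":0,"ry":0,"rz":0}]' | grep -E "clock|ee|ft_f"
python3 - <<'E'
from h import *
out=[]
for c in("scene","top"):
    im=arm.read_camera(c); U=np.array([.5638,-.1277,.120])
    print(c,"exp head",proj(c,U+[0,0,.022]),"end",proj(c,U-[0,0,.105]),[(n,[(round(d["score"],2),np.round(d["location"],1).tolist()) for d in arm.landmark_of(c,n) if np.linalg.norm(d["location"]-proj(c,U))<60]) for n in("mallet_head","head_underside","handle_end")])
    r,k=proj(c,U).astype(int)
    out.append(cv2.resize(im[r-36:r+36,k-24:k+24],(400,600),interpolation=cv2.INTER_CUBIC))
cv2.imwrite("pics/f.png",np.hstack(out)[:,:,::-1])
E
```

```text
clock: 22.85
ee_pos: [0.5617, -0.3836, 0.2493]
ft_force: [-1.8, 0.0, -0.7]
scene exp head [209.20396291 266.76709733] end [232.87371024 273.21499033] [('mallet_head', [(0.93, [206.9, 267.4])]), ('head_underside', [(0.77, [210.0, 265.3]), (0.73, [174.0, 310.6])]), ('handle_end', [(0.9, [190.1, 309.8]), (0.68, [227.5, 272.6])])]
top exp head [199.89205154 368.23411411] end [210.72205723 362.23824721] [('mallet_head', [(0.76, [198.5, 366.0])]), ('head_underside', []), ('handle_end', [(0.88, [209.6, 360.5])])]
```

View pics/f.png

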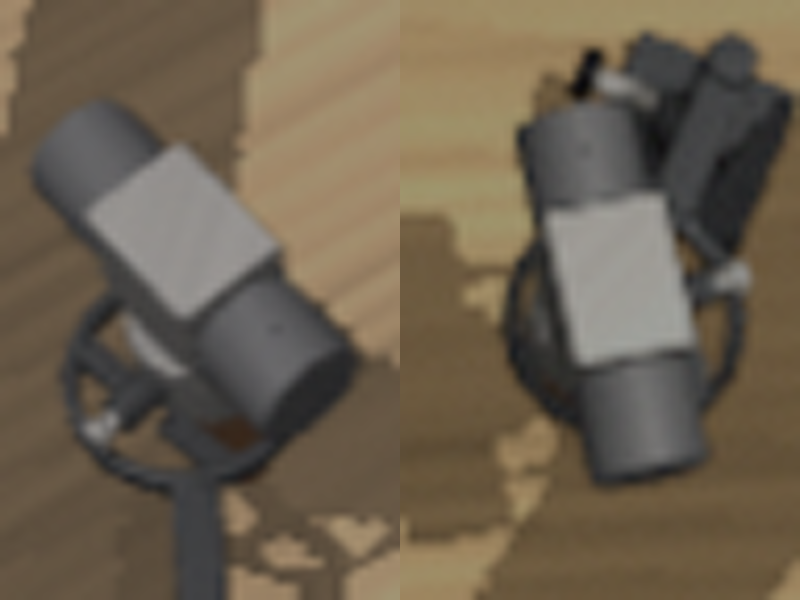

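The head sits on the ring: the ring's bright rim shows directly under the block at about (150, 345) in the scene crop. Before handing in, I'll check the height of the block's top face by triangulation, to rule out a gap.

Run:
```python
from h import *
def blk(im,c,r,h=20,k=10):
    p=cv2.resize(im[r-h:r+h,c-h:c+h],None,fx=k,fy=k,interpolation=cv2.INTER_CUBIC).astype(int)
    out=[]
    for thr in(100,108,116):
        m=((p.min(2)>thr)&(p.max(2)-p.min(2)<25)).astype(np.uint8)
        m=cv2.morphologyEx(m,cv2.MORPH_OPEN,np.ones((25,25)))
        cs,_=cv2.findContours(m,cv2.RETR_EXTERNAL,cv2.CHAIN_APPROX_NONE)
        if not cs: continue
        b=max(cs,key=cv2.contourArea);M=cv2.moments(b); x,y=M["m10"]/M["m00"],M["m01"]/M["m00"]
        out.append((thr,(y+.5)/k-.5+r-h,(x+.5)/k-.5+c-h,M["m00"]/100))
    return out
f={"scene":arm.read_camera("scene"),"top":arm.read_camera("top")}
i={c:cv2.imread(f"pics/{c}0.png")[:,:,::-1] for c in f}
for name,ims,a,b in(("start",i,(349,131),(246,238)),("now",f,(266,206),(369,198))):
    A=blk(ims["scene"],*a);B=blk(ims["top"],*b)
    print(name,np.round(A,1).tolist(),np.round(B,1).tolist())
    if A and B:
        for x,y in zip(A,B): X,e=tri(ray("scene",*x[1:3]),ray("top",*y[1:3]));print(X.round(4),round(e[0],4))
print(proj("scene",np.array([.5638,-.1277,.164])),proj("top",np.array([.5638,-.1277,.164])))
```

```text
start [[100.0, 126.1, 348.9, 169.2], [108.0, 126.1, 349.0, 159.7], [116.0, 126.0, 349.1, 149.8]] [[100.0, 237.7, 244.9, 270.3], [108.0, 237.7, 244.9, 260.7], [116.0, 237.7, 244.9, 251.0]]
[0.4918 0.1583 0.1646] 0.0009
[0.4919 0.1584 0.1645] 0.0008
[0.4919 0.1585 0.1645] 0.0007
now [[100.0, 204.1, 265.0, 258.6], [108.0, 204.1, 265.1, 248.4], [116.0, 204.1, 265.2, 239.1]] [[100.0, 197.8, 368.9, 272.9], [108.0, 197.9, 368.9, 262.0], [116.0, 197.9, 369.0, 252.0]]
[ 0.5632 -0.1273  0.1646] 0.0009
[ 0.5632 -0.1273  0.1643] 0.0008
[ 0.5632 -0.1272  0.1642] 0.0007
[204.43279995 265.47200287] [197.74925742 369.41946101]
```

The block's top face is at 0.1643 m against 0.1645 m when it lay on the rest (0.164 nominal). That puts the underside at 0.120, the height where contact was felt. To be sure of no sub-millimetre gap, I'll tap the head gently from above with closed fingers.

```bash
python3 -m creep '[{"x":0,"y":0.5,"z":0,"rx":0,"ry":0,"rz":0},{"x":0,"y":1,"z":0,"rx":0,"ry":0,"rz":0},{"x":0,"y":1,"z":0,"rx":0,"ry":0,"rz":0},{"x":0,"y":1,"z":0,"rx":0,"ry":0,"rz":0},{"x":0,"y":1,"z":0,"rx":0,"ry":0,"rz":0},{"x":0,"y":1,"z":0,"rx":0,"ry":0,"rz":0},{"x":0,"y":1,"z":0,"rx":0,"ry":0,"rz":0},{"x":0,"y":1,"z":0,"rx":0,"ry":0,"rz":0},{"x":0,"y":1,"z":0,"rx":0,"ry":0,"rz":0},{"x":0,"y":1,"z":0,"rx":0,"ry":0,"rz":0},{"x":0,"y":0.5,"z":0,"rx":0,"ry":0,"rz":0},{"x":0,"y":0,"z":-1,"rx":0,"ry":0,"rz":0},{"x":0,"y":0,"z":-1,"rx":0,"ry":0,"rz":0},{"x":0,"y":0,"z":-0.6,"rx":0,"ry":0,"rz":0},{"x":0,"y":0,"z":-0.3,"rx":0,"ry":0,"rz":0},{"x":0,"y":0,"z":-0.1,"rx":0,"ry":0,"rz":0},{"x":0,"y":0,"z":0,"rx":0,"ry":0,"rz":0},{"x":0,"y":0,"z":0,"rx":0,"ry":0,"rz":0}]' -1 40
python3 -m creep '[{"x":0,"y":0,"z":-0.06,"rx":0,"ry":0,"rz":0},{"x":0,"y":0,"z":-0.06,"rx":0,"ry":0,"rz":0},{"x":0,"y":0,"z":0,"rx":0,"ry":0,"rz":0}]' | grep -E "ee|ft_f"
```

```text
clock: 25.15
ee_pos: [0.5646, -0.1285, 0.1755]
tcp_rot: [0.999, 0.052, 0.001, 0.0]
ft_force: [-0.4, -0.1, 0.8]
width: 0.001
grip_force: 0.0
ee_pos: [0.5639, -0.1283, 0.1716]
ft_force: [0.3, 0.1, -1.4]
```

```bash
python3 -m creep '[{"x":0,"y":0,"z":-0.06,"rx":0,"ry":0,"rz":0},{"x":0,"y":0,"z":-0.06,"rx":0,"ry":0,"rz":0},{"x":0,"y":0,"z":-0.06,"rx":0,"ry":0,"rz":0},{"x":0,"y":0,"z":0,"rx":0,"ry":0,"rz":0}]' | grep -E "ee|ft_f"
```

```text
ee_pos: [0.5637, -0.1283, 0.1667]
ft_force: [-0.4, -0.3, 0.1]
```

```bash
python3 -m creep '[{"x":0,"y":0,"z":-0.06,"rx":0,"ry":0,"rz":0},{"x":0,"y":0,"z":0,"rx":0,"ry":0,"rz":0}]' | grep -E "ee|ft_f"
```

```text
ee_pos: [0.5638, -0.1283, 0.1654]
ft_force: [0.0, -0.1, -0.7]
```

```bash
python3 -m creep '[{"x":0,"y":0,"z":-0.04,"rx":0,"ry":0,"rz":0},{"x":0,"y":0,"z":0,"rx":0,"ry":0,"rz":0}]' | grep -E "ee|ft_f"
```

```text
ee_pos: [0.5638, -0.1283, 0.1644]
ft_force: [0.0, -0.1, 0.6]
```

```bash
python3 -m creep '[{"x":0,"y":0,"z":-0.04,"rx":0,"ry":0,"rz":0},{"x":0,"y":0,"z":0,"rx":0,"ry":0,"rz":0}]' | grep -E "ee|ft_f"
```

```text
ee_pos: [0.564, -0.1283, 0.1638]
ft_force: [0.1, -0.5, 2.4]
```

```bash
python3 -m creep '[{"x":0,"y":0,"z":-0.04,"rx":0,"ry":0,"rz":0},{"x":0,"y":0,"z":0,"rx":0,"ry":0,"rz":0}]' | grep -E "ee|ft_f"
```

```text
ee_pos: [0.5641, -0.1283, 0.1637]
ft_force: [-1.7, 0.9, 6.7]
```

```bash
python3 -m creep '[{"x":0,"y":0,"z":-0.03,"rx":0,"ry":0,"rz":0},{"x":0,"y":0,"z":0,"rx":0,"ry":0,"rz":0}]' | grep -E "ee|ft_f"
```

```text
ee_pos: [0.5641, -0.1283, 0.1637]
ft_force: [-3.3, 1.5, 8.9]
```

The head is firm at 0.1637 and does not move under 9 N, so it is seated. Withdrawing and handing in.

```bash
python3 -m creep '[{"x":0,"y":0,"z":0.2,"rx":0,"ry":0,"rz":0},{"x":0,"y":0,"z":0.8,"rx":0,"ry":0,"rz":0},{"x":0,"y":0,"z":1,"rx":0,"ry":0,"rz":0},{"x":0,"y":0,"z":1,"rx":0,"ry":0,"rz":0},{"x":0,"y":0,"z":0.5,"rx":0,"ry":0,"rz":0},{"x":0,"y":0,"z":0,"rx":0,"ry":0,"rz":0},{"x":0,"y":0,"z":0,"rx":0,"ry":0,"rz":0}]' | grep -E "clock|ee|ft_f"
python3 -c "
from cell import arm
print(arm.job_done())"
```

```text
clock: 27.55
ee_pos: [0.5633, -0.1282, 0.2484]
ft_force: [-0.1, -0.3, -0.6]
the job is handed in; nothing more can be done
None
```

The stubby grey mallet now sits with its head on the holder's ring, handle through the bore and past the plunger; it was released and handed in at about 27.6 s, with the push on the holder about 15 N at most by the force readings.

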